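# Set the bean shaker and log the lot

### The arm

A 6-joint arm with a two-finger parallel gripper is mounted at the origin on the work surface. World frame = base frame: x ahead of the robot, y to its left, z up, the work surface at z = 0. Lengths are in mm, angles in rad, forces in N, time in s.
With the tool pointing down it reaches from about 350 to 975 mm from the base axis. Payload 7.1 kg.
Tool frame: the origin (TCP) lies at the very end of the fingers, on their centre line; the grasp point (between the pads) lies 19 mm behind it; z points along the fingers, y is the line along which they close (so a half turn about z gives the same grasp; the last joint's range is limited). The gripper opens to 88 mm and grips with 3 to 60 N. Pads are 20 mm wide; open, the fingers measure 115 mm over their backs; the gripper's body (75 mm by 178 mm) begins 61 mm behind the grasp point.
Start: joints at [1.167, 0.423, 1.63, -0, 1.089, -0.019], TCP at [234.576, 579.292, 222.675] pointing down, gripper open.
Joint ranges: [-3, 3], [-0.9, 2.11], [0.09, 2.58], [-1.31, 4.45], [0.11, 2.69], [-2.54, 2.54]. Speed limits (rad/s): [2.39, 2.39, 3.01, 3.14, 3.14, 3.14].

### API

Orientations are given as a rotation vector (axis times angle).
In Python, from workcell import sensors, imaging, close_job gives the robot as it stands. The module is installed in compiled form; this text tells all that it offers.
- The arm moves only by the tool servo_tool, never from a script. Its argument "steps" is a list of rows, each a list of 3 entries, a list of its own where there are three numbers: the shift along the world's x, y, z in m, then the turn, a rotation vector about the world's x, y, z in degrees, then the opening, from -1 (shut) to 1 (fully open). A call has exactly 8 rows; each row shifts and turns the commanded pose from where the row before left it; what a row does not reach is not made up. A row lasts 1/12 s, in which the tool goes at most 41.7 mm and 7.16 degrees, less where a joint would pass 70% of its speed; a pose out of reach is approached as far as the arm can. A call is refused whole if a number of a shift passes 0.0417 or a number of a turn 7.16, either way. A call with a gripper value outside its range is refused whole. The fingers move at their own pace and stop on an object; the grip force is fixed at half the most. Time passes only in rows, so rows that do not move let the fingers close, or fill a call up. It gives the time, the measured TCP pose, the force, the opening and the grip force at its end, in the units of the state.
- sensors.get_obs(): the state, without advancing time (a new reading comes with each control period).
- imaging.get_image(name): name is "scene" or "top" or "wrist"; returns a dict with "color" (400x640x3 uint8, blue, green, red), "range_z" (400x640 float32, mm along the optical axis (not along the pixel's ray), 0 where there is no reading), "vertical_fov" (degrees; the focal length in pixels is half the picture's height over the tangent of half this angle, whatever the lens; pixels are square), "cx", "cy" (the principal point, pixels), "k1" (the pictures are not rectified: a ray, as slopes to the right and down, at radius r is drawn at 1 + k1 r^2 times it, then the intrinsics apply), "rvec" (rotation vector, rad) and "tvec" (3), from world to camera coordinates, as OpenCV has them; the wrist camera has in their place "tool_from_camera" (4x4, takes a point from camera to tool coordinates, whose origin is the TCP and whose axes are the flange's). Camera axes: x right, y down, z forward; pixel columns grow to the right and rows downward; lengths in mm; the calibration is good to about 2 mm. A picture is of the moment at which its call begins: read the wrist's pose just before it.
- close_job(): hands the job in; it is judged then, once.
The state is a dict: "t": time; "qpos": joint angles; "qvel": joint speeds; "joint_torque": joint torques, N m; "ee_pos": TCP position; "orientation": TCP orientation; "ft_force": force on the tool from outside, world axes, zero at the start; "moment": the same for the moment, N m; "width": finger opening in mm; "grasp_force": force on a finger pad.
Only numpy, scipy, OpenCV 4.12 (cv2) and the standard library are available. Lean on these libraries where they do the work, as an engineer would, in place of code of your own. Each camera call takes 0.05 s, during which the arm holds its last target. There are 200 camera calls.

### The job

Set up the bean shaker for the green box's lot: turn the black dial clockwise until its pointer lines up with the red tab on the scale. Then pick up the scanner and hold it still for a good second, window squarely facing the barcode label on the green box's sloping lid, about 80 mm away and centred on it, and finally lay the scanner gently back flat on the middle of its black mat, without dropping it. Leave the dial on the tab and leave the bowls where they are.

Things in the scene. Friction and masses are not known exactly. Their poses are not given: they have to be found in the camera images.
- dial (a joint): Angle of the shaker's dial, rad, 0 to 4.71, growing clockwise seen from above; it stays where it is left. The dial: a black disc 68 mm across, 12 mm high, vertical axis, with an upright grip bar across it, 62 mm long, 16 mm wide, its top 44 mm above the deck. A white line on half of the bar and a yellow tongue at that end are the pointer.
- shaker: Grey bean shaker, fixed, with a flat control deck 70 mm above the table. Origin under the dial's axis, at table height. The deck reaches 95 mm from the dial's axis to front and back and 90 mm to the right; the sieve stack (202 mm across, 220 mm high) begins 140 mm to the left (+y) of the axis.
- tab (a joint): Angle of the red tab on the dial's scale, rad, same zero and sense as the dial: the pointer is on the tab when both angles are equal. The tab is 10 mm wide, on the deck round the dial, at 49 to 71 mm from the dial's axis. It is only a mark and cannot be felt.
- dial_grip (a point): Point on the dial's vertical axis at the height to grip its bar: 30 mm above the deck, 100 mm above the table. Its x axis lies along the bar, the pointer end being -x; z is up.
- dial_pointer (a point): Point on the pointer's line, 55 mm from the dial's axis, 6 mm above the deck; turns with the dial.
- tab_mark (a point): Centre line of the red tab, 55 mm from the dial's axis, 6 mm above the deck.
- scanner: Loose hand scanner, 185 mm long, 220 g: black bar handle 28 mm wide, 32 mm high, from x = -95 to +30 mm; yellow head 56 mm wide, 34 mm high, from x = +30 to +90 mm. Origin on the underside below the balance point, the place to grip; x points to the head, z up out of its back. The red reading window looks down (-z) from under the head.
- scan_window (a point): Centre of the scanner's red reading window, at x = +60 mm on the underside (z = 0) of the scanner; axes as the scanner's.
- scan_spot (a point): Where the scanner reads best: 80 mm straight out of (below) the window, at scanner x = +60, z = -80 mm; axes as the scanner's.
- green_label: White barcode label 50 x 70 mm on the sloping lid of the lime-green sample box (100 x 110 mm, up to 105 mm high, fixed; a like blue box is not meant). Origin at the label's centre, 86 mm above the table; z is the normal out of the label, leaning 20 degrees from vertical to the box's front, roughly towards the robot; x runs up the slope (50 mm side), y along the 70 mm side.
- blue_box: The blue sample box of another lot, 100 x 110 mm, 105 mm high, fixed, to be left alone. Origin at the centre of its underside.
- mat: Black rubber mat, 210 x 120 x 4 mm, fixed on the table, on which the scanner lies at the start. Origin at the centre of its underside, x along its 210 mm.
- bowl_a: Loose lime-green plastic bowl, 92 mm across, 36 mm high, to be left alone. Origin at the centre of its underside.
- bowl_b: Loose lime-green plastic bowl, 92 mm across, 36 mm high, to be left alone. Origin at the centre of its underside.
- bowl_d: Loose blue plastic bowl, 92 mm across, 36 mm high, to be left alone. Origin at the centre of its underside.
There are look-alikes about, which are no part of the job. Several things look just like the scanner: the one meant starts nearest to the robot's base. Leave any pink look-alike of the part that bears green_label alone.

How it is judged:
By the outcome, as a careful person would: the job done as asked, in the order asked, and still so for the second after the job is handed in, with the robot touching nothing.
It also fails if it takes over 72 s, if anything falls off the work surface, if the arm or the gripper's body presses on something with over 40 N, if the wrist force passes 120 N, or if a joint passes its speed limit or range.

## Working session

There is one attempt and no reset: what is moved stays moved. The work goes in short steps, Python scripts to look and compute and a tool call to move; the robot and the scene stay as the last step left them, time stands still between calls to the robot, and variables do not carry over. Pictures are saved under pics/ and viewed, at most 10 in all, crops included, and the job is handed in when it is done.

Besides the shell and the picture viewer there is one more tool, called after "Call:" as name(argument=value, ...), one argument or row to a line, values as JSON. servo_tool: Moves the arm, as the interface text tells. Its arguments: {"type":"object","properties":{"steps":{"type":"array"}},"required":["steps"]}

```bash
mkdir -p pics; cat > h.py <<'E'
import numpy as np, cv2
from scipy.spatial.transform import Rotation as R
from workcell import sensors, imaging
def get(name):
    o=sensors.get_obs(); d=imaging.get_image(name)
    d['f']=200/np.tan(np.radians(d['vertical_fov'])/2)
    if 'rvec' in d:
        Rc=R.from_rotvec(np.ravel(d['rvec'])).as_matrix(); d['R']=Rc.T; d['o']=-Rc.T@np.ravel(d['tvec'])
    else:
        T=np.array(d['tool_from_camera']); Rt=R.from_rotvec(o['orientation']).as_matrix()
        d['R']=Rt@T[:3,:3]; d['o']=Rt@T[:3,3]+np.array(o['ee_pos'])
    return d
def rays(d,px):
    K=np.array([[d['f'],0,d['cx']],[0,d['f'],d['cy']],[0,0,1.]])
    p=cv2.undistortPoints(np.array(px,float).reshape(-1,1,2),K,np.array([d['k1'],0,0,0.])).reshape(-1,2)
    return np.c_[p,np.ones(len(p))]
def plane(d,px,z):
    w=rays(d,px)@d['R'].T
    return d['o']+w*((z-d['o'][2])/w[:,2])[:,None]
def cloud(d):
    v,u=np.mgrid[0:400,0:640]; r=rays(d,np.c_[u.ravel(),v.ravel()])*d['range_z'].reshape(-1,1)
    return (r@d['R'].T+d['o']).reshape(400,640,3)
E
python3 - <<'E'
from h import *
print(sensors.get_obs())
for n in ['scene','top']:
    d=get(n); cv2.imwrite(f'pics/{n}0.png',d['color']); print(n,d['o'],d['k1'],d['f'],(d['range_z']>0).mean())
    np.save(n+'_c.npy',cloud(d)); np.save(n+'_i.npy',d['color'])
E
```

```text
{'t': 0.0, 'qpos': array([ 1.16701607e+00,  4.23814294e-01,  1.63066477e+00, -2.48730998e-06,
        1.08860305e+00, -1.89893741e-02]), 'qvel': array([-0.00085472,  0.00246893, -0.00023904,  0.00048137,  0.00016463,
        0.00097485]), 'joint_torque': array([-9.10376389e-05, -5.44622111e+01, -2.73660475e+01,  6.45661284e-02,
        2.26156774e-02, -1.01964222e-04]), 'ee_pos': array([234.36060569, 578.81062251, 221.92818353]), 'orientation': array([-6.00644793e-01, -3.08332208e+00,  2.28807120e-03]), 'ft_force': array([-0.13189699, -0.09015192,  0.48064044]), 'moment': array([-0.01008433,  0.03073597, -0.00791274]), 'grasp_force': 0.0, 'width': 87.83577539896793}
scene [ 955.6995851  -732.25583168 1053.43900164] -0.02933852098684225 417.5220189921323 0.99597265625
top [ 366.57675628 -178.49325306 1425.19068706] -0.1159851097981062 494.9681138290164 0.99602734375
```

View pics/scene0.png

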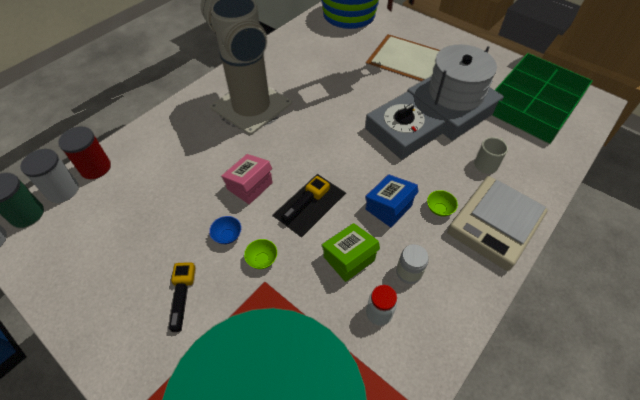

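View pics/top0.png

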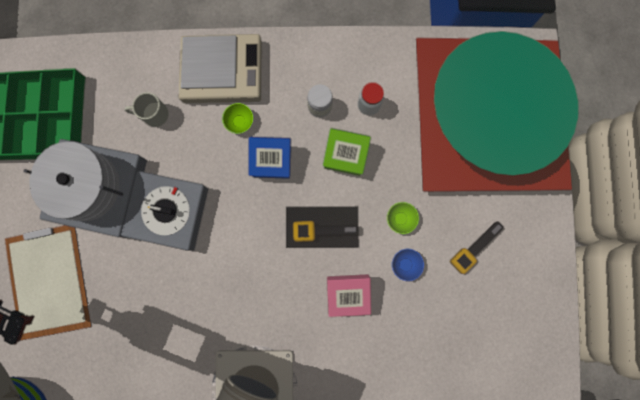

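Both pictures show the dial at top (165,210) with its red tab at about (175,191). The mat with the scanner is at (322,228), its head toward +y, the green box label is at (347,152), and the pink look-alike is at (349,297).

```bash
python3 - <<'E'
from h import *
d=get('top'); c=cloud(d); im=d['color']; hsv=cv2.cvtColor(im,cv2.COLOR_BGR2HSV)
def reg(m,x0,y0,x1,y1):
    k=np.zeros(m.shape,bool); k[y0:y1,x0:x1]=1; return m&k
H,S,V=[hsv[...,i].astype(int) for i in range(3)]
def blob(m,name,z):
    ys,xs=np.nonzero(m); r=cv2.minAreaRect(np.c_[xs,ys].astype(np.float32)); b=cv2.boxPoints(r)
    print(name,len(xs),'px',r[0],'P',plane(d,[r[0]],z).round(1),'depthmed',np.median(c[m],0).round(1)); print('  corners',plane(d,b,z)[:,:2].round(1).tolist())
blob(reg((S<60)&(V>120)|False,330,138,364,166),'label',86)
m=reg((S<60)&(V>120),330,138,364,166)
P=c[m]; A=np.c_[P[:,:2],np.ones(len(P))]; k=np.linalg.lstsq(A,P[:,2],rcond=None)[0]; print('lid slope',k, np.degrees(np.arctan(np.hypot(*k[:2]))))
g=reg((H>30)&(H<60)&(S>120),318,122,378,180); blob(g,'greenbox',95)
P=c[g]; P=P[P[:,2]>70];A=np.c_[P[:,:2],np.ones(len(P))]; k=np.linalg.lstsq(A,P[:,2],rcond=None)[0]; print('lid slope',k, np.degrees(np.arctan(np.hypot(*k[:2]))))
blob(reg((V<75),283,203,362,252),'mat',4)
blob(reg((H>12)&(H<32)&(S>120),285,203,330,252),'head',38)
blob(reg(((H<8)|(H>172))&(S>120),140,180,195,235),'tab',70)
w=reg((S<60)&(V>150),138,183,192,237);blob(w,'scale',70)
cv2.imwrite('pics/c1.png',np.hstack([cv2.resize(im[180:240,135:195],(390,390),interpolation=cv2.INTER_CUBIC),cv2.resize(im[198:258,280:340],(390,390),interpolation=cv2.INTER_CUBIC)]))
E
```

```text
label 270 px (346.2115478515625, 151.44232177734375) P [[ 658.  -266.2   86. ]] depthmed [ 658.3 -265.8   86.8]
  corners [[641.3, -228.1], [689.0, -238.2], [674.8, -304.5], [627.2, -294.1]]
lid slope [-3.08594823e+00  8.66330018e-01  2.35159122e+03] 72.67267870199345
greenbox 1113 px (346.2237854003906, 151.52578735351562) P [[ 655.8 -265.7   95. ]] depthmed [ 657.8 -265.8   86.5]
  corners [[614.0, -198.8], [722.8, -222.4], [698.1, -333.3], [589.7, -308.4]]
lid slope [-1.12172686e+00  3.36677281e-01  9.28429231e+02] 49.50757310401375
mat 2446 px (322.5, 226.5) P [[ 456.7 -199.5    4. ]] depthmed [ 458.6 -208.9    5.7]
  corners [[514.0, -97.7], [511.9, -302.8], [399.6, -300.6], [401.7, -97.2]]
head 340 px (303.5, 231.0) P [[ 442.4 -145.6   38. ]] depthmed [ 442.3 -146.9   37. ]
  corners [[470.8, -116.3], [470.2, -175.3], [414.1, -174.8], [414.7, -116.0]]
tab 20 px (174.20001220703125, 190.60000610351562) P [[556.2 213.9  70. ]] depthmed [555.3 212.4  77. ]
  corners [[550.1, 221.1], [565.8, 213.5], [562.4, 206.6], [546.7, 214.2]]
scale 1133 px (164.5, 210.5) P [[500.7 240.1  70. ]] depthmed [494.9 241.3  71.9]
  corners [[567.6, 309.4], [565.9, 174.9], [435.0, 172.5], [435.7, 305.6]]
```

View pics/c1.png

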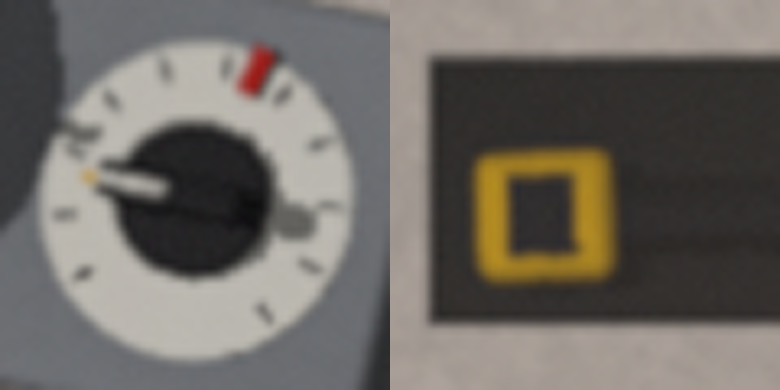

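The dial pointer in the crop points at the left side, (88,177), with its axis near (197,197), and the tab is at (258,70), so it needs about 105° clockwise. I'm moving above the dial while turning the tool.

Call:
servo_tool(
  steps=[
    [[0.016, -0.022, 0.02], [0, 0, -6.5], 1],
    [[0.022, -0.028, 0.02], [0, 0, -6.5], 1],
    [[0.022, -0.028, 0.02], [0, 0, -6.5], 1],
    [[0.022, -0.028, 0], [0, 0, -6.5], 1],
    [[0.022, -0.028, 0], [0, 0, -6.5], 1],
    [[0.022, -0.028, 0], [0, 0, -6.5], 1],
    [[0.022, -0.028, 0], [0, 0, -6.5], 1],
    [[0.022, -0.028, 0], [0, 0, -6.5], 1],
  ],
)

```text
t: 0.82
ee_pos: [405.2, 359.7, 282.7]
orientation: [-1.898, -2.503, 0.0]
ft_force: [1.0, 0.5, 0.5]
width: 88.0
grasp_force: 0.0
```

Call:
servo_tool(
  steps=[
    [[0.022, -0.028, 0], [0, 0, -6.5], 1],
    [[0.022, -0.028, 0], [0, 0, -6.5], 1],
    [[0.022, -0.028, 0], [0, 0, -6.5], 1],
    [[0.022, -0.028, 0], [0, 0, -6.5], 1],
    [[0.008, -0.009, 0], [0, 0, 0], 1],
    [[0, 0, 0], [0, 0, 0], 1],
    [[0, 0, 0], [0, 0, 0], 1],
    [[0, 0, 0], [0, 0, 0], 1],
  ],
)

```text
t: 1.48
ee_pos: [499.8, 241.1, 282.5]
orientation: [-2.405, -2.02, 0.001]
ft_force: [0.6, 0.3, 0.4]
width: 88.0
grasp_force: 0.0
```

```bash
python3 - <<'E'
from h import *
print(sensors.get_obs()['ee_pos'],sensors.get_obs()['qpos'])
d=get('wrist'); print(d['tool_from_camera'],d['k1'])
cv2.imwrite('pics/w1.png',d['color']); np.save('w1.npy',cloud(d))
E
```

```text
[499.79709015 241.07653661 282.46406532] [4.27722758e-01 2.54403798e-01 1.72858169e+00 5.03472182e-04
 1.15920215e+00 6.01078240e-01]
[[-4.51072145e-04 -9.53568444e-01 -3.01176060e-01  8.27126096e+01]
 [ 9.99999843e-01 -5.29842135e-04  1.79857144e-04  8.69977279e-01]
 [-3.31081864e-04 -3.01175932e-01  9.53568534e-01 -1.60939136e+02]
 [ 0.00000000e+00  0.00000000e+00  0.00000000e+00  1.00000000e+00]] -0.044627906906388196
```

View pics/w1.png

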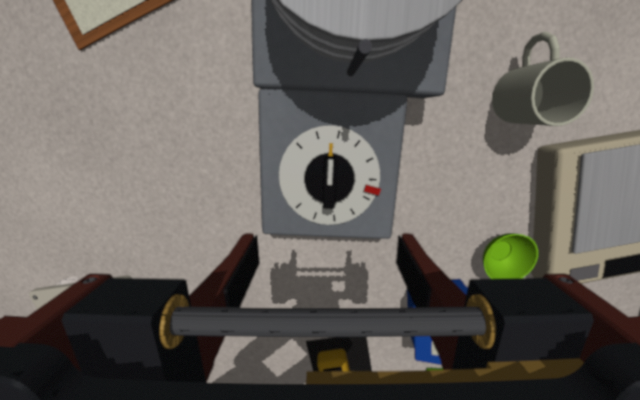

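The wrist view shows the dial disc at (330,177), the yellow tongue at (330,150) and the red tab at (372,190).

```bash
cat > dial.py <<'E'
from h import *
d=get('wrist'); im=d['color']; hsv=cv2.cvtColor(im,cv2.COLOR_BGR2HSV); H,S,V=[hsv[...,i].astype(int) for i in range(3)]
k=np.zeros(V.shape,bool); k[120:230,270:390]=1
g=lambda m:np.c_[np.nonzero(m&k)[::-1]].astype(float)
w=((S<50)&(V>140)).astype(np.uint8)
cs=max(cv2.findContours(w*k.astype(np.uint8),0,1)[0],key=cv2.contourArea)
hull=cv2.convexHull(cs).reshape(-1,2)
P=plane(d,hull,70)[:,:2].astype(np.float32); (c,r)=cv2.minEnclosingCircle(P); e=cv2.fitEllipse(P)
print('scale',c,r,e)
b=(V<45)
kk=k.copy(); kk[:148]=0; kk[205:]=0
tabp=plane(d,g(((H<8)|(H>172))&(S>140)),71)[:,:2]; ton=plane(d,g((H>12)&(H<32)&(S>120)),76)[:,:2]
n,lab,st,ce=cv2.connectedComponentsWithStats(((S<60)&(V>110)&k).astype(np.uint8))
print([(s.tolist(),q.round(1).tolist()) for s,q in zip(st,ce) if 15<s[4]<400])
C=np.array(e[0]);t=tabp.mean(0);y=ton.mean(0)
a=lambda v:np.degrees(np.arctan2(*(v-C)[::-1]))
print('C',C,'tab',t,a(t),np.hypot(*(t-C)),'tongue',y,a(y),np.hypot(*(y-C)),len(tabp),len(ton))
for s,q in zip(st,ce):
    if 15<s[4]<400:
        i=np.argwhere(lab==lab[int(round(q[1])),int(round(q[0]))])[:,::-1]
        p=plane(d,i,114)[:,:2]; vx,vy,x0,y0=cv2.fitLine(p.astype(np.float32),2,0,.01,.01).ravel(); print('line',np.degrees(np.arctan2(vy,vx)),x0,y0,'off',(C[0]-x0)*-vy+(C[1]-y0)*vx)
E
python3 dial.py
```

```text
scale (502.69775390625, 239.28514099121094) 67.7915267944336 ((502.724365234375, 239.3366241455078), (134.9690704345703, 135.1925506591797), 41.763790130615234)
[([328, 160, 5, 25, 114], [329.9, 171.6])]
C [502.72436523 239.33662415] tab [557.27907936 212.01747326] -26.600155396065308 61.01272685680098 tongue [510.21473745 273.0456086 ] 77.47202357408744 34.53116430885562 91 51
line 78.1659 506.18933 255.69383 off 0.03680856938490251
```

Call:
servo_tool(
  steps=[
    [[0.0029, -0.0018, -0.03], [0, 0, -2], 1],
    [[0, 0, -0.035], [0, 0, 0], 1],
    [[0, 0, -0.035], [0, 0, 0], 1],
    [[0, 0, -0.035], [0, 0, 0], 1],
    [[0, 0, -0.03], [0, 0, 0], 1],
    [[0, 0, -0.02], [0, 0, 0], 1],
    [[0, 0, -0.0115], [0, 0, 0], 1],
    [[0, 0, 0], [0, 0, 0], 1],
  ],
)

```text
t: 2.25
ee_pos: [501.5, 238.7, 83.9]
orientation: [-2.44, -1.978, 0.007]
ft_force: [-0.7, 0.1, -0.2]
width: 87.6
grasp_force: 0.0
```

Call:
servo_tool(
  steps=[
    [[0, 0, 0], [0, 0, 0], -1],
    [[0, 0, 0], [0, 0, 0], -1],
    [[0, 0, 0], [0, 0, 0], -1],
    [[0, 0, 0], [0, 0, 0], -1],
    [[0, 0, 0], [0, 0, 0], -1],
    [[0, 0, 0], [0, 0, 0], -1],
    [[0, 0, 0], [0, 0, 0], -1],
    [[0, 0, 0], [0, 0, 0], -1],
  ],
)

```text
t: 2.92
ee_pos: [503.6, 238.5, 86.4]
orientation: [2.442, 1.976, 0.001]
ft_force: [-0.6, -0.1, 0.7]
width: 38.2
grasp_force: 0.0
```

Call:
servo_tool(
  steps=[
    [[0, 0, 0], [0, 0, 0], -1],
    [[0, 0, 0], [0, 0, 0], -1],
    [[0, 0, 0], [0, 0, 0], -1],
    [[0, 0, 0], [0, 0, 0], -1],
    [[0, 0, 0], [0, 0, 0], -1],
    [[0, 0, 0], [0, 0, 0], -1],
    [[0, 0, 0], [0, 0, 0], -1],
    [[0, 0, 0], [0, 0, 0], -1],
  ],
)

```text
t: 3.58
ee_pos: [501.7, 238.7, 86.0]
orientation: [-2.441, -1.974, 0.004]
ft_force: [-7.1, 2.5, 4.5]
width: 15.9
grasp_force: 30.0
```

Call:
servo_tool(
  steps=[
    [[0, 0, 0], [0, 0, -5], -1],
    [[0, 0, 0], [0, 0, -6.5], -1],
    [[0, 0, 0], [0, 0, -6.5], -1],
    [[0, 0, 0], [0, 0, -6.5], -1],
    [[0, 0, 0], [0, 0, -6.5], -1],
    [[0, 0, 0], [0, 0, -6.5], -1],
    [[0, 0, 0], [0, 0, -6.5], -1],
    [[0, 0, 0], [0, 0, -6], -1],
  ],
)

```text
t: 4.25
ee_pos: [500.8, 239.3, 86.0]
orientation: [-3.049, -0.749, 0.007]
ft_force: [-10.9, 7.8, 6.2]
width: 15.9
grasp_force: 30.0
```

Call:
servo_tool(
  steps=[
    [[0, 0, 0], [0, 0, -6.5], -1],
    [[0, 0, 0], [0, 0, -6.5], -1],
    [[0, 0, 0], [0, 0, -6.5], -1],
    [[0, 0, 0], [0, 0, -6.5], -1],
    [[0, 0, 0], [0, 0, -6.5], -1],
    [[0, 0, 0], [0, 0, -6.5], -1],
    [[0, 0, 0], [0, 0, -6], -1],
    [[0, 0, 0], [0, 0, -4], -1],
  ],
)

```text
t: 4.92
ee_pos: [500.8, 240.3, 86.0]
orientation: [-3.086, 0.583, 0.008]
ft_force: [-10.8, 11.6, 4.9]
width: 16.1
grasp_force: 30.0
```

Call:
servo_tool(
  steps=[
    [[0, 0, 0], [0, 0, -3.5], -1],
    [[0, 0, 0], [0, 0, -2], -1],
    [[0, 0, 0], [0, 0, 0], -1],
    [[0, 0, 0], [0, 0, 0], -1],
    [[0, 0, 0], [0, 0, 0], -1],
    [[0, 0, 0], [0, 0, 0], -1],
    [[0, 0, 0], [0, 0, 0], -1],
    [[0, 0, 0], [0, 0, 0], -1],
  ],
)

```text
t: 5.58
ee_pos: [500.9, 240.3, 86.0]
orientation: [-3.056, 0.723, 0.008]
ft_force: [-11.8, 13.2, 5.6]
width: 16.1
grasp_force: 30.0
```

```bash
python3 - <<'E'
from h import *
o=sensors.get_obs(); X=R.from_rotvec(o['orientation']).as_matrix()[:,0]; print(o['qpos'],np.degrees(np.arctan2(X[1],X[0])))
d=get('wrist'); cv2.imwrite('pics/w2.png',d['color'])
E
```

```text
[0.42385206 0.51945086 1.86464245 0.00554502 0.76073563 2.45522755] -26.619734645355386
```

View pics/w2.png

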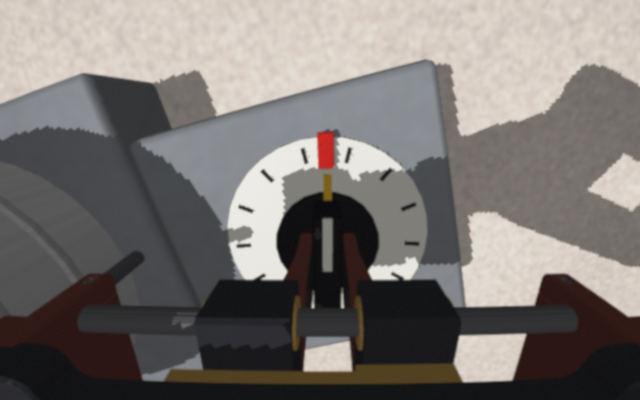

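The yellow tongue at (328,187) sits almost exactly below the red tab at (326,150). I'll measure the remainder.

```bash
cat > dial2.py <<'E'
from h import *
import sys
d=get(sys.argv[1]);x0,y0,x1,y1=map(int,sys.argv[2:6]); im=d['color']; hsv=cv2.cvtColor(im,cv2.COLOR_BGR2HSV); H,S,V=[hsv[...,i].astype(int) for i in range(3)]
k=np.zeros(V.shape,bool); k[y0:y1,x0:x1]=1
def big(m):
    n,l,s,c=cv2.connectedComponentsWithStats((m&k).astype(np.uint8)); i=1+np.argmax(s[1:,4]); return np.argwhere(l==i)[:,::-1].astype(float)
def ln(px,z):
    P=plane(d,px,z)[:,:2]; vx,vy,a,b=cv2.fitLine(P.astype(np.float32),2,0,.01,.01).ravel(); return P.mean(0),np.degrees(np.arctan2(vy,vx)),len(P)
print('tab',ln(big(((H<8)|(H>172))&(S>140)),71)); print('tongue',ln(big((H>12)&(H<32)&(S>90)),76)); print('line',ln(big((S<70)&(V>90)&(np.arange(640)>315)&(np.arange(640)<340)&(np.arange(400)[:,None]>214)),114))
E
python3 dial2.py wrist 300 120 350 275
```

```text
tab (array([556.51106181, 213.49306551]), np.float32(-25.901648), 541)
tongue (array([535.01514756, 223.11833683]), np.float32(-27.04217), 258)
line (array([517.39451667, 232.10237414]), np.float32(-26.661327), 473)
```

Call:
servo_tool(
  steps=[
    [[-0.001, 0.001, 0], [0, 0, 0.9], -1],
    [[-0.001, 0.0005, 0], [0, 0, 0], -1],
    [[0, 0, 0], [0, 0, 0], -1],
    [[0, 0, 0], [0, 0, 0], -1],
    [[0, 0, 0], [0, 0, 0], -1],
    [[0, 0, 0], [0, 0, 0], -1],
    [[0, 0, 0], [0, 0, 0], -1],
    [[0, 0, 0], [0, 0, 0], -1],
  ],
)

```text
t: 6.35
ee_pos: [500.7, 240.5, 86.1]
orientation: [-3.063, 0.699, 0.002]
ft_force: [-4.7, 4.2, 1.8]
width: 15.7
grasp_force: 30.0
```

```bash
python3 dial2.py wrist 300 120 350 275
```

```text
tab (array([556.6284831 , 213.56642388]), np.float32(-26.514135), 536)
tongue (array([535.7089072 , 223.59426164]), np.float32(-25.572123), 267)
line (array([517.7444497 , 232.34325335]), np.float32(-25.739294), 475)
```

Call:
servo_tool(
  steps=[
    [[0, 0, 0], [0, 0, 0], 1],
    [[0, 0, 0], [0, 0, 0], 1],
    [[0, 0, 0], [0, 0, 0], 1],
    [[0, 0, 0], [0, 0, 0], 1],
    [[0, 0, 0.015], [0, 0, 0], 1],
    [[0, 0, 0.03], [0, 0, 0], 1],
    [[0, 0, 0.035], [0, 0, 0], 1],
    [[0, 0, 0.035], [0, 0, 0], 1],
  ],
)

```text
t: 7.07
ee_pos: [501.0, 239.5, 201.9]
orientation: [3.062, -0.697, -0.002]
ft_force: [1.0, 0.8, 0.4]
width: 65.8
grasp_force: 0.0
```

Call:
servo_tool(
  steps=[
    [[-0.0037, -0.015, 0.02], [0, 0, 6.5], 1],
    [[-0.0037, -0.027, 0.02], [0, 0, 7], 1],
    [[-0.0037, -0.028, 0.02], [0, 0, 7], 1],
    [[-0.0037, -0.028, 0.02], [0, 0, 7], 1],
    [[-0.0037, -0.028, 0], [0, 0, 7], 1],
    [[-0.0037, -0.028, 0], [0, 0, 7], 1],
    [[-0.0037, -0.028, 0], [0, 0, 7], 1],
    [[-0.0037, -0.028, 0], [0, 0, 7], 1],
  ],
)

```text
t: 7.73
ee_pos: [471.5, 28.5, 281.5]
orientation: [3.033, 0.818, 0.001]
ft_force: [1.2, -0.4, 0.4]
width: 87.9
grasp_force: 0.0
```

Call:
servo_tool(
  steps=[
    [[-0.0037, -0.028, 0], [0, 0, 7], 1],
    [[-0.0037, -0.028, 0], [0, 0, 7], 1],
    [[-0.0037, -0.028, 0], [0, 0, 7], 1],
    [[-0.0037, -0.028, 0], [0, 0, 7], 1],
    [[-0.0037, -0.028, 0], [0, 0, 7], 1],
    [[-0.0037, -0.028, 0], [0, 0, 7], 1],
    [[-0.0037, -0.028, 0], [0, 0, 7], 1],
    [[-0.0037, -0.024, 0], [0, 0, 7], 1],
  ],
)

```text
t: 8.4
ee_pos: [441.8, -192.0, 281.3]
orientation: [2.294, 2.145, -0.0]
ft_force: [-0.1, -0.7, -0.5]
width: 87.6
grasp_force: 0.0
```

Call:
servo_tool(
  steps=[
    [[0, 0, 0], [0, 0, 4.2], 1],
    [[0, 0, 0], [0, 0, 0], 1],
    [[0, 0, 0], [0, 0, 0], 1],
    [[0, 0, 0], [0, 0, 0], 1],
    [[0, 0, 0], [0, 0, 0], 1],
    [[0, 0, 0], [0, 0, 0], 1],
    [[0, 0, 0], [0, 0, 0], 1],
    [[0, 0, 0], [0, 0, 0], 1],
  ],
)

```text
t: 9.07
ee_pos: [442.4, -189.7, 281.2]
orientation: [2.22, 2.223, 0.0]
ft_force: [0.5, -1.2, -0.8]
width: 87.3
grasp_force: 0.0
```

```bash
python3 - <<'E'
from h import *
o=sensors.get_obs(); print(o['ee_pos'],o['orientation'],o['qpos'])
d=get('wrist'); cv2.imwrite('pics/w3.png',d['color'])
d=get('top'); np.save('top1.npy',d['color']); cv2.imwrite('pics/top1.png',d['color'])
E
```

```text
[ 442.38935387 -189.66209928  281.21256513] [2.22007245e+00 2.22269433e+00 1.88269365e-05] [-4.29733665e-01  1.37677751e-01  1.87968672e+00 -1.89896462e-05
  1.12414752e+00 -4.30905757e-01]
```

View pics/w3.png

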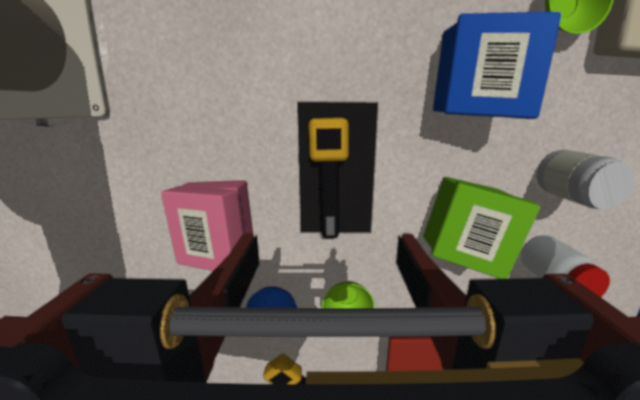

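The scanner head is at (329,140) with its handle end near (330,232). The mat spans (299..378, 102..233), and the green label is at (486,233).

```bash
cat > meas.py <<'E'
from h import *
d=get('wrist'); im=d['color']; hsv=cv2.cvtColor(im,cv2.COLOR_BGR2HSV); H,S,V=[hsv[...,i].astype(int) for i in range(3)]; c=cloud(d)
def big(m,x0,y0,x1,y1):
    k=np.zeros(V.shape,bool); k[y0:y1,x0:x1]=1
    n,l,s,_=cv2.connectedComponentsWithStats((m&k).astype(np.uint8)); return l==1+np.argmax(s[1:,4])
def rect(m,z,n):
    cs=max(cv2.findContours(m.astype(np.uint8),0,1)[0],key=cv2.contourArea).reshape(-1,2)
    r=cv2.minAreaRect(plane(d,cs,z)[:,:2].astype(np.float32)); print(n,np.round(r[0],1),np.round(r[1],1),round(r[2],1),'depth z',np.percentile(c[m][:,2],[5,50,95]).round(1))
rect(big(S+0>0,0,0,1,1) if 0 else big((H>12)&(H<32)&(S>120),295,110,360,170),38,'head')
rect(big(V<60,290,90,385,245),4,'mat')
m=big((V<32),310,150,350,226); P=c[m&(c[...,2]>28)&(c[...,2]<45)]; 
b=(c[...,2]>24)&(c[...,2]<48); b=big(b,300,100,360,240); P=c[b][:,:2]
print('scanner raised',P.min(0),P.max(0),cv2.minAreaRect(P.astype(np.float32)))
h=P[(P[:,1]<-185)]; f=cv2.fitLine(h.astype(np.float32),2,0,.01,.01).ravel(); print('handle line',f,np.degrees(np.arctan2(f[1],f[0])),h[:,0].min(),h[:,0].max())
w=big((S<60)&(V>110),455,200,512,262); cs=cv2.morphologyEx(w.astype(np.uint8),3,np.ones((7,7)))
P=c[cs>0]; 
for _ in range(3):
    m=P.mean(0); u,s,vt=np.linalg.svd(P-m,full_matrices=False); n=vt[2]*np.sign(vt[2][2]); P=P[abs((P-m)@n)<3]
print('label mean',m,'n',n,'lean',np.degrees(np.arccos(n[2])),np.degrees(np.arctan2(n[1],n[0])))
hull=cv2.convexHull(max(cv2.findContours(cs,0,1)[0],key=cv2.contourArea)).reshape(-1,2)
# ray onto label plane
rw=rays(d,hull)@d['R'].T; Q=d['o']+rw*(((m-d['o'])@n)/(rw@n))[:,None]
yy=np.cross([0,0,1],n); yy/=np.linalg.norm(yy); xx=np.cross(yy,n); ab=np.c_[(Q-m)@xx,(Q-m)@yy]; r=cv2.minAreaRect(ab.astype(np.float32)); print('label rect',r,'centre',m+r[0][0]*xx+r[0][1]*yy,'up',xx,yy)
E
python3 meas.py
```

```text
head [ 444.7 -144.6] [57.9 62.4] 1.3 depth z [ 2.8 35.9 38.4]
mat [ 457.2 -201.6] [215.3 116. ] 89.7 depth z [ 1.7  3.2 35. ]
scanner raised [ 417.08147516 -298.30191056] [ 473.28374939 -115.23487039] ((446.55218505859375, -206.560302734375), (55.74664306640625, 183.0254364013672), 1.3705958127975464)
handle line [ 2.6723497e-02 -9.9964285e-01  4.4689566e+02 -2.3879106e+02] -88.468666 432.3336824962462 461.91424689763426
label mean [ 659.36790665 -265.0907373    85.77688097] n [-0.17030291  0.02101209  0.98516771] lean 9.880525354562112 172.96635276236984
label rect ((0.4001617431640625, 1.2032814025878906), (71.00157165527344, 52.352237701416016), 84.91731262207031) centre [ 658.82930256 -266.23668941   85.70821551] up [-0.97775374  0.12063595 -0.17159425] [-0.1224522  -0.99247441  0.        ]
```

Call:
servo_tool(
  steps=[
    [[0.0026, -0.0148, -0.03], [0, 0, 1.4], 1],
    [[0, 0, -0.035], [0, 0, 0], 1],
    [[0, 0, -0.04], [0, 0, 0], 1],
    [[0, 0, -0.04], [0, 0, 0], 1],
    [[0, 0, -0.04], [0, 0, 0], 1],
    [[0, 0, -0.035], [0, 0, 0], 1],
    [[0, 0, -0.025], [0, 0, 0], 1],
    [[0, 0, -0.015], [0, 0, 0], 1],
  ],
)

```text
t: 9.88
ee_pos: [443.4, -204.1, 18.2]
orientation: [-2.191, -2.247, 0.002]
ft_force: [-0.2, -0.2, 1.0]
width: 87.8
grasp_force: 0.0
```

Call:
servo_tool(
  steps=[
    [[0, 0, -0.008], [0, 0, 0], 1],
    [[0, 0, -0.005], [0, 0, 0], 1],
    [[0, 0, 0], [0, 0, 0], -1],
    [[0, 0, 0], [0, 0, 0], -1],
    [[0, 0, 0], [0, 0, 0], -1],
    [[0, 0, 0], [0, 0, 0], -1],
    [[0, 0, 0], [0, 0, 0], -1],
    [[0, 0, 0], [0, 0, 0], -1],
  ],
)

```text
t: 10.55
ee_pos: [445.3, -205.0, 8.8]
orientation: [2.192, 2.249, 0.001]
ft_force: [1.1, 0.3, 0.3]
width: 50.9
grasp_force: 0.0
```

Call:
servo_tool(
  steps=[
    [[0, 0, 0], [0, 0, 0], -1],
    [[0, 0, 0], [0, 0, 0], -1],
    [[0, 0, 0], [0, 0, 0], -1],
    [[0, 0, 0], [0, 0, 0], -1],
    [[0, 0, 0], [0, 0, 0], -1],
    [[0, 0, 0], [0, 0, 0], -1],
    [[0, 0, 0], [0, 0, 0], -1],
    [[0, 0, 0], [0, 0, 0], -1],
  ],
)

```text
t: 11.22
ee_pos: [444.9, -204.8, 8.2]
orientation: [2.193, 2.249, 0.0]
ft_force: [0.2, 0.5, 1.8]
width: 27.9
grasp_force: 30.0
```

Call:
servo_tool(
  steps=[
    [[0, 0, 0.005], [0, 0, 0], -1],
    [[0, 0, 0.01], [0, 0, 0], -1],
    [[0, 0, 0.02], [0, 0, 0], -1],
    [[0, 0, 0.03], [0, 0, 0], -1],
    [[0, 0, 0.03], [0, 0, 0], -1],
    [[0, 0, 0.03], [0, 0, 0], -1],
    [[0, 0, 0.03], [0, 0, 0], -1],
    [[0, 0, 0.03], [0, 0, 0], -1],
  ],
)

```text
t: 11.88
ee_pos: [444.2, -204.5, 195.2]
orientation: [-2.193, -2.249, 0.0]
ft_force: [1.1, 0.1, -2.6]
width: 28.0
grasp_force: 30.0
```

Call:
servo_tool(
  steps=[
    [[0, 0, 0.015], [0, 0, 0], -1],
    [[0, 0, 0], [0, 0, 0], -1],
    [[0, 0, 0], [0, 0, 0], -1],
    [[0, 0, 0], [0, 0, 0], -1],
    [[0, 0, 0], [0, 0, 0], -1],
    [[0, 0, 0], [0, 0, 0], -1],
    [[0, 0, 0], [0, 0, 0], -1],
    [[0, 0, 0], [0, 0, 0], -1],
  ],
)

```text
t: 12.55
ee_pos: [444.5, -204.6, 207.3]
orientation: [-2.192, -2.248, 0.001]
ft_force: [0.1, -0.2, -2.2]
width: 28.1
grasp_force: 30.0
```

```bash
python3 - <<'E'
from h import *
o=sensors.get_obs(); print(o['ee_pos'],o['orientation'],o['ft_force'],o['moment'])
d=get('wrist'); cv2.imwrite('pics/w4.png',d['color'])
T=np.array(d['tool_from_camera']); d2=dict(d,R=T[:3,:3],o=T[:3,3]); c=cloud(d2); c0=c
b=(c[...,2]<10)&(c[...,2]>-40)&(c[...,0]>12)&(abs(c[...,1])<45)
hsv=cv2.cvtColor(d['color'],cv2.COLOR_BGR2HSV); y=(hsv[...,0]>12)&(hsv[...,0]<32)&(hsv[...,1]>120)
h=b&(c[...,0]>25)
ys,xs=np.nonzero(h); print('head px',xs.min(),xs.max(),ys.min(),ys.max())
P=c[h]; print('tool-frame head',np.percentile(P,[1,50,99],axis=0).round(1))
Q=P[abs(P[:,2]-np.median(P[:,2]))<5]; A=np.c_[Q[:,:2],np.ones(len(Q))]; print('z=ax+by+c',np.linalg.lstsq(A,Q[:,2],rcond=None)[0])
m=(y&(c[...,0]>25)&(c[...,0]<110)&(abs(c[...,1])<45)).astype(np.uint8)
cs=max(cv2.findContours(m,0,1)[0],key=cv2.contourArea).reshape(-1,2)
print('rect at z=-30',cv2.minAreaRect(plane(d2,cs,-30)[:,:2].astype(np.float32)))
E
```

```text
[ 444.5113519  -204.6446635   207.34821187] [-2.19198951e+00 -2.24827309e+00  8.49146125e-04] [ 0.14360124 -0.24118996 -2.20403743] [-0.03479946  0.05927762 -0.04610656]
head px 269 386 96 229
tool-frame head [[ 26.3 -25.7 -31.2]
 [ 62.5   1.1 -28.7]
 [ 89.2  27.6 -20.7]]
z=ax+by+c [-7.06588379e-04 -9.63387750e-04 -2.85547406e+01]
rect at z=-30 ((61.092079162597656, 1.0294475555419922), (57.242034912109375, 51.71576690673828), 0.020273573696613312)
```

View pics/w4.png

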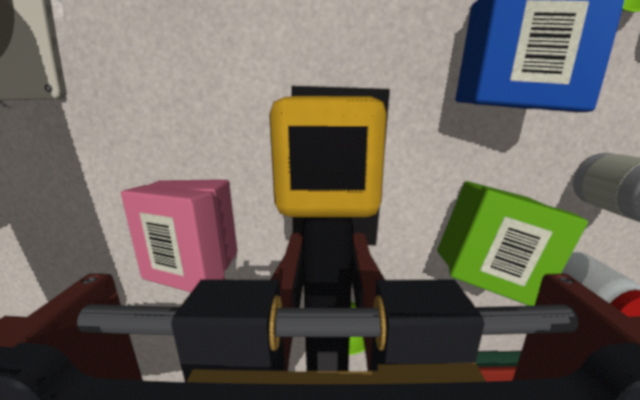

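Call:
servo_tool(
  steps=[
    [[0.01, -0.006, 0], [0, 0, -4], -1],
    [[0.022, -0.014, 0], [0, 0, -5], -1],
    [[0.025, -0.017, 0], [0, 0, -4.6], -1],
    [[0.026, -0.017, 0], [-1.06, -4.89, 0], -1],
    [[0.026, -0.017, 0], [-1.06, -4.89, 0], -1],
    [[0.026, -0.017, 0], [-1.06, -4.89, 0], -1],
    [[0.024, -0.016, 0], [-1.06, -4.89, 0], -1],
    [[0.0138, -0.01, 0], [0, 0, 0], -1],
  ],
)

```text
t: 13.27
ee_pos: [617.1, -319.5, 206.6]
orientation: [2.219, 1.791, 0.317]
ft_force: [-0.4, 0.8, -2.5]
width: 27.6
grasp_force: 30.0
```

Call:
servo_tool(
  steps=[
    [[0, 0, -0.01], [0, 0, 0], -1],
    [[0, 0, -0.015], [0, 0, 0], -1],
    [[0, 0, -0.012], [0, 0, 0], -1],
    [[0, 0, -0.005], [0, 0, 0], -1],
    [[0, 0, 0], [0, 0, 0], -1],
    [[0, 0, 0], [0, 0, 0], -1],
    [[0, 0, 0], [0, 0, 0], -1],
    [[0, 0, 0], [0, 0, 0], -1],
  ],
)

```text
t: 13.93
ee_pos: [618.1, -319.0, 167.1]
orientation: [2.218, 1.792, 0.316]
ft_force: [-0.2, -0.8, -1.6]
width: 27.8
grasp_force: 30.0
```

```bash
cat > chk.py <<'E'
from h import *
o=sensors.get_obs(); Rt=R.from_rotvec(o['orientation']).as_matrix(); print(o['ee_pos'],Rt.T.round(4),o['qpos'].round(3))
a=np.radians(12.2);t=np.radians(20); n=np.array([-np.sin(t)*np.cos(a),np.sin(t)*np.sin(a),np.cos(t)]); L=np.array([658.8,-266.2,86])
w=o['ee_pos']+Rt@[60,.5,4.8]; s=w+80*Rt[:,2]; e=s-L
print('spot err',e,'along n',e@n,'angle',np.degrees(np.arccos(-Rt[:,2]@n)),'yaw err',Rt[:,0]@[np.cos(a),-np.sin(a),0])
d=get('wrist'); cv2.imwrite('pics/w5.png',d['color']); d=get('scene'); cv2.imwrite('pics/s5.png',d['color'][140:340,200:520].repeat(2,0).repeat(2,1))
E
python3 chk.py
```

```text
[ 618.12894293 -318.96858138  167.12164515] [[ 0.2104  0.9776 -0.001 ]
 [ 0.9182 -0.1973  0.3435]
 [ 0.3356 -0.0731 -0.9392]] [-0.543  0.471  1.753  0.199  0.593 -0.478]
spot err [ 0.87101363 -0.41317101  1.59518813] along n 1.177947305341379 angle 0.09541296603342589 yaw err -0.0009587840511224309
```

Call:
servo_tool(
  steps=[
    [[-0.0009, 0.0004, -0.0016], [0, 0, 0], -1],
    [[0, 0, 0], [0, 0, 0], -1],
    [[0, 0, 0], [0, 0, 0], -1],
    [[0, 0, 0], [0, 0, 0], -1],
    [[0, 0, 0], [0, 0, 0], -1],
    [[0, 0, 0], [0, 0, 0], -1],
    [[0, 0, 0], [0, 0, 0], -1],
    [[0, 0, 0], [0, 0, 0], -1],
  ],
)

```text
t: 14.7
ee_pos: [616.8, -318.4, 164.6]
orientation: [2.219, 1.792, 0.316]
ft_force: [-0.5, 0.0, -2.0]
width: 27.7
grasp_force: 30.0
```

```bash
python3 chk.py
```

```text
[ 616.7741198  -318.40821451  164.56016655] [[ 2.105e-01  9.776e-01 -5.000e-04]
 [ 9.186e-01 -1.976e-01  3.422e-01]
 [ 3.344e-01 -7.250e-02 -9.396e-01]] [-0.543  0.473  1.757  0.201  0.589 -0.48 ]
spot err [-0.5768328   0.20114733 -0.97929071] along n -0.712861005428906 angle 0.01590440616229513 yaw err -0.0008699274249932256
```

View pics/s5.png

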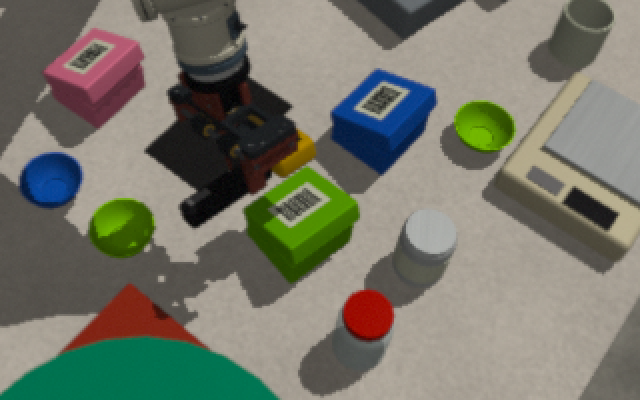

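Call:
servo_tool(
  steps=[
    [[0, 0, 0], [0, 0, 0], -1],
    [[0, 0, 0], [0, 0, 0], -1],
    [[0, 0, 0], [0, 0, 0], -1],
    [[0, 0, 0], [0, 0, 0], -1],
    [[0, 0, 0], [0, 0, 0], -1],
    [[0, 0, 0], [0, 0, 0], -1],
    [[0, 0, 0], [0, 0, 0], -1],
    [[0, 0, 0], [0, 0, 0], -1],
  ],
)

```text
t: 15.47
ee_pos: [616.8, -318.4, 164.6]
orientation: [2.219, 1.792, 0.316]
ft_force: [0.3, 0.3, -2.6]
width: 27.7
grasp_force: 30.0
```

Call:
servo_tool(
  steps=[
    [[0, 0, 0], [0, 0, 0], -1],
    [[0, 0, 0], [0, 0, 0], -1],
    [[0, 0, 0], [0, 0, 0], -1],
    [[0, 0, 0], [0, 0, 0], -1],
    [[0, 0, 0], [0, 0, 0], -1],
    [[0, 0, 0], [0, 0, 0], -1],
    [[0, 0, 0], [0, 0, 0], -1],
    [[0, 0, 0], [0, 0, 0], -1],
  ],
)

```text
t: 16.13
ee_pos: [616.8, -318.4, 164.5]
orientation: [2.219, 1.792, 0.316]
ft_force: [-0.4, -0.8, -2.3]
width: 27.9
grasp_force: 30.0
```

The scene crop shows the scanner head held above the green box's lid at (295,150), next to the label at (300,205). I'll check that by projecting the expected head position.

```bash
python3 - <<'E'
from h import *
o=sensors.get_obs(); Rt=R.from_rotvec(o['orientation']).as_matrix()
d=get('scene'); hsv=cv2.cvtColor(d['color'],cv2.COLOR_BGR2HSV)
K=np.array([[d['f'],0,d['cx']],[0,d['f'],d['cy']],[0,0,1.]])
P=np.array([o['ee_pos']+Rt@[60+a,b,z] for a in(-30,30) for b in(-28,28) for z in(4.8,-29)]+[[658.8,-266.2,86]])
p=cv2.projectPoints(P,np.ravel(d['rvec']),np.ravel(d['tvec']),K,np.array([d['k1'],0,0,0.]))[0].reshape(-1,2); print(p[:8].min(0),p[:8].max(0),'label',p[8])
m=(hsv[...,0]>12)&(hsv[...,0]<30)&(hsv[...,1]>120); m[:, :320]=0; m[:,380:]=0; m[:190]=0;m[240:]=0
ys,xs=np.nonzero(m); print(xs.min(),xs.max(),ys.min(),ys.max())
g=(hsv[...,1]<70)&(hsv[...,2]>110); g[:230]=0;g[256:]=0;g[:,:334]=0;g[:,366:]=0; print(np.argwhere(g).mean(0)[::-1])
E
```

```text
[324.75537187 199.38573115] [359.25598025 231.32074254] label [348.88005812 242.22847466]
320 357 190 228
[348.54143646 240.24861878]
```

Call:
servo_tool(
  steps=[
    [[0, 0, 0.012], [0, 0, 0], -1],
    [[0, 0, 0.02], [0, 0, 0], -1],
    [[-0.008, 0.006, 0.011], [0.7, 3.3, 0], -1],
    [[-0.02, 0.015, 0], [1.06, 4.89, 0], -1],
    [[-0.025, 0.018, 0], [1.06, 4.89, 0], -1],
    [[-0.026, 0.019, 0], [1.06, 4.89, 0], -1],
    [[-0.026, 0.019, 0], [0.35, 1.58, 4], -1],
    [[-0.026, 0.019, 0], [0, 0, 5], -1],
  ],
)

```text
t: 16.85
ee_pos: [486.6, -222.3, 208.7]
orientation: [2.277, 2.163, 0.001]
ft_force: [-0.1, 0.9, -1.8]
width: 27.4
grasp_force: 30.0
```

Call:
servo_tool(
  steps=[
    [[-0.02, 0.016, 0], [0, 0, 3.2], -1],
    [[-0.009, 0.0065, 0], [0, 0, 0], -1],
    [[0, 0, 0], [0, 0, 0], -1],
    [[0, 0, 0], [0, 0, 0], -1],
    [[0, 0, 0], [0, 0, 0], -1],
    [[0, 0, 0], [0, 0, 0], -1],
    [[0, 0, 0], [0, 0, 0], -1],
    [[0, 0, 0], [0, 0, 0], -1],
  ],
)

```text
t: 17.52
ee_pos: [457.3, -200.4, 207.5]
orientation: [-2.221, -2.222, -0.001]
ft_force: [0.5, 0.2, -2.5]
width: 27.8
grasp_force: 30.0
```

```bash
python3 - <<'E'
from h import *
o=sensors.get_obs(); print(o['ee_pos'],R.from_rotvec(o['orientation']).as_matrix().T.round(4))
E
```

```text
[ 457.30572678 -200.35251151  207.45252515] [[-4.e-04  1.e+00  8.e-04]
 [ 1.e+00  4.e-04  3.e-04]
 [ 3.e-04  8.e-04 -1.e+00]]
```

Call:
servo_tool(
  steps=[
    [[0, 0.0005, -0.015], [0, 0, 0], -1],
    [[0, 0, -0.03], [0, 0, 0], -1],
    [[0, 0, -0.037], [0, 0, 0], -1],
    [[0, 0, -0.037], [0, 0, 0], -1],
    [[0, 0, -0.03], [0, 0, 0], -1],
    [[0, 0, -0.022], [0, 0, 0], -1],
    [[0, 0, -0.014], [0, 0, 0], -1],
    [[0, 0, -0.006], [0, 0, 0], -1],
  ],
)

```text
t: 18.18
ee_pos: [455.8, -199.1, 14.2]
orientation: [-2.218, -2.22, 0.001]
ft_force: [0.2, 0.1, -3.0]
width: 27.7
grasp_force: 30.0
```

Call:
servo_tool(
  steps=[
    [[0, 0, -0.001], [0, 0, 0], -1],
    [[0, 0, -0.001], [0, 0, 0], -1],
    [[0, 0, -0.001], [0, 0, 0], -1],
    [[0, 0, -0.001], [0, 0, 0], -1],
    [[0, 0, -0.001], [0, 0, 0], -1],
    [[0, 0, -0.001], [0, 0, 0], -1],
    [[0, 0, -0.0005], [0, 0, 0], -1],
    [[0, 0, 0], [0, 0, 0], -1],
  ],
)

```text
t: 18.85
ee_pos: [456.9, -199.4, 10.2]
orientation: [-2.22, -2.222, -0.001]
ft_force: [-0.8, -0.4, -2.5]
width: 27.6
grasp_force: 30.0
```

Call:
servo_tool(
  steps=[
    [[0, 0, -0.0005], [0, 0, 0], -1],
    [[0, 0, -0.0005], [0, 0, 0], -1],
    [[0, 0, -0.0005], [0, 0, 0], -1],
    [[0, 0, -0.0003], [0, 0, 0], -1],
    [[0, 0, 0], [0, 0, 0], -1],
    [[0, 0, 0], [0, 0, 0], -1],
    [[0, 0, 0], [0, 0, 0], -1],
    [[0, 0, 0], [0, 0, 0], -1],
  ],
)

```text
t: 19.52
ee_pos: [456.8, -199.4, 8.3]
orientation: [-2.22, -2.222, -0.001]
ft_force: [-0.1, 0.1, -2.2]
width: 28.1
grasp_force: 30.0
```

Call:
servo_tool(
  steps=[
    [[0, 0, -0.0004], [0, 0, 0], -1],
    [[0, 0, -0.0004], [0, 0, 0], -1],
    [[0, 0, 0], [0, 0, 0], -1],
    [[0, 0, 0], [0, 0, 0], -1],
    [[0, 0, 0], [0, 0, 0], -1],
    [[0, 0, 0], [0, 0, 0], -1],
    [[0, 0, 0], [0, 0, 0], -1],
    [[0, 0, 0], [0, 0, 0], -1],
  ],
)

```text
t: 20.18
ee_pos: [456.8, -199.4, 8.2]
orientation: [-2.22, -2.222, -0.001]
ft_force: [-1.8, 1.6, 9.2]
width: 27.8
grasp_force: 30.0
```

Call:
servo_tool(
  steps=[
    [[0, 0, 0.0003], [0, 0, 0], -1],
    [[0, 0, 0], [0, 0, 0], 1],
    [[0, 0, 0], [0, 0, 0], 1],
    [[0, 0, 0], [0, 0, 0], 1],
    [[0, 0, 0], [0, 0, 0], 1],
    [[0, 0, 0], [0, 0, 0], 1],
    [[0, 0, 0], [0, 0, 0], 1],
    [[0, 0, 0], [0, 0, 0], 1],
  ],
)

```text
t: 20.85
ee_pos: [456.8, -199.4, 7.7]
orientation: [-2.22, -2.222, -0.001]
ft_force: [0.3, -0.2, 0.1]
width: 71.0
grasp_force: 0.0
```

Call:
servo_tool(
  steps=[
    [[0, 0, 0.01], [0, 0, 0], 1],
    [[0, 0, 0.025], [0, 0, 0], 1],
    [[0, 0, 0.035], [0, 0, 0], 1],
    [[0, 0, 0.04], [0, 0, 0], 1],
    [[0, 0, 0.04], [0, 0, 0], 1],
    [[0, 0, 0.04], [0, 0, 0], 1],
    [[0, 0, 0.04], [0, 0, 0], 1],
    [[0, 0, 0.03], [0, 0, 0], 1],
  ],
)

```text
t: 21.52
ee_pos: [457.1, -199.5, 272.1]
orientation: [2.218, 2.22, 0.003]
ft_force: [0.1, -0.3, 0.8]
width: 87.6
grasp_force: 0.0
```

Call:
servo_tool(
  steps=[
    [[0, 0, 0.015], [0, 0, 0], 1],
    [[0, 0, 0], [0, 0, 0], 1],
    [[0, 0, 0], [0, 0, 0], 1],
    [[0, 0, 0], [0, 0, 0], 1],
    [[0, 0, 0], [0, 0, 0], 1],
    [[0, 0, 0], [0, 0, 0], 1],
    [[0, 0, 0], [0, 0, 0], 1],
    [[0, 0, 0], [0, 0, 0], 1],
  ],
)

```text
t: 22.18
ee_pos: [456.5, -199.3, 281.9]
orientation: [-2.219, -2.221, -0.0]
ft_force: [-0.1, -0.2, -0.3]
width: 87.5
grasp_force: 0.0
```

```bash
python3 meas.py | head -4; python3 - <<'E'
from h import *
d=get('wrist')['color']; t=get('top')['color']
t=cv2.resize(t[180:240,135:195],(400,400),interpolation=cv2.INTER_CUBIC); cv2.imwrite('pics/fin.png',np.hstack([cv2.resize(d,(400,250)).copy()[:, :],]) if 0 else np.hstack([d[:400,150:550],t]))
E
```

```text
head [ 457.5 -141.6] [57.6 55.8] 0.0 depth z [ 3.3 36.1 38.7]
mat [ 457.2 -198.7] [210.3 116.1] 89.6 depth z [ 1.7  3.2 35. ]
scanner raised [ 429.98626204 -293.39961785] [ 486.08724754 -109.55284698] ((458.05084228515625, -201.4775390625), (56.10051727294922, 183.8452911376953), 0.009958082810044289)
handle line [ 9.1864523e-03  9.9995780e-01  4.5777963e+02 -2.3644374e+02] 89.47364 444.0050915982541 471.88286290783935
```

View pics/fin.png

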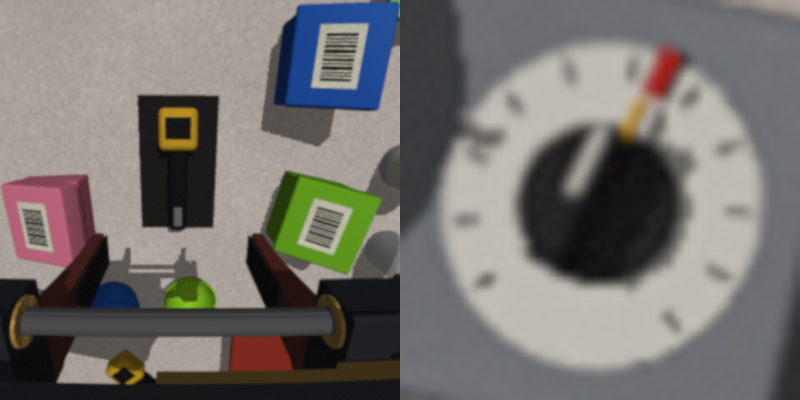

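The scanner lies flat in the middle of the mat, and the dial's yellow tongue at (632,120) lines up with the red tab at (663,72). The bowls have not moved, so I'm handing in.

```bash
python3 -c "from workcell import close_job; print(close_job())"
```

```text
the job is handed in; nothing more can be done
None
```

The job is handed in: the dial is on the red tab, the green label was held under the scanner for about 2 s at roughly 80 mm, and the scanner is back flat on the middle of its mat; the hand-in call gave no verdict.

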